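# Catch the falling wrench-case lid and lower it shut

### The job

Close the torque-wrench case with a finger: push its open lid over from behind until it tips past upright and starts to fall, catch it from below on a finger well before it is down, and lower it gently until it is fully shut, with no bang. Only touch the lid: pinch and lift nothing, press lightly, leave the case where it stands and every other part on the bench alone, and finish clear of everything.

Things in the scene. Friction and masses are not known exactly. Their poses are not given: they have to be found in the camera images.
- case: Slate-blue torque-wrench case, loose on rubber feet (2.0 kg, slides if shoved). Tub 130 deep (its x) by 260 wide (its y), rim 90 above the bench; a wrench in black foam inside, below the rim. Origin: centre of the underside; x points from the front (robot side; two steel latches 92 either side of the middle stand out 7, 31 to 74 above the bench) to the hinge at the back, y to its left, z up.
- lid (a joint): Lid angle, rad: 0 shut (level), 1.57 square to that, 1.75 leaning back on its stop (the start). Lid: slab 130 deep, 260 wide, 24 thick, about 0.32 kg, with a yellow lip. It balances at about 1.39; from below 1.28 it falls shut by itself, slowly at first (1.5 to 3.5 s from 1.2): the worn hinge dampers only slow it, and let go at any height it bangs at about 1 rad/s.
- hinge_mid (a point): Middle of the hinge line, which runs along the case's y: 65 mm behind the case's centre, 92 mm above the bench. The lid's underside lies in the plane through the hinge line and the lip's edge; its outer face is 24 mm from that plane, at the back when the lid stands open.
- lip_edge (a point): Middle of the yellow lip's free edge, at the lid's underside, 160 mm from the hinge line. The lip, 120 wide (along y) and 7 thick, flush with the underside, sticks out 30 beyond the slab: up (250 above the bench) when open; when shut it overhangs the tub's front 92 above the bench, free below, so that a finger under it can go on down past it. Axes: x from lip to hinge, z out of the outer face.
- pylon: Bystander: grey titanium ankle pylon, a 30 mm tube standing 160 mm tall on a 42 mm clamp foot; origin at the underside.
- wedge: Bystander: orange heel wedge, 85 by 60 mm, 8 to 30 mm high; origin at the underside.
- coupling: Bystander: black rotation coupling, 53 mm across, 41 mm tall with a square steel head; origin at the underside.
- collar: Bystander: brass alignment collar, ring 48 mm across, 18 mm tall; origin at the underside.
- adapter: Bystander: grey titanium tube adapter, 44 mm across, 30 mm tall; origin at the underside.
- driver: Bystander: T-handle hex driver lying down, red bar 110 mm long and 26 mm thick, shank 135 mm along its x; origin under the middle of the bar.

How it is judged:
By the outcome, as a careful person would: the job done as asked, in the order asked, and still so for the second after the job is handed in, with the robot touching nothing.
It also fails if it takes over 48 s, if anything falls off the work surface, if the arm or the gripper's body presses on something with over 40 N, if the wrist force passes 120 N, or if a joint passes its speed limit or range.

### The arm

A 6-joint arm with a two-finger parallel gripper is mounted at the origin on the work surface. World frame = base frame: x ahead of the robot, y to its left, z up, the work surface at z = 0. Lengths are in m, angles in rad, forces in N, time in s.
With the tool pointing down it reaches from about 0.275 to 0.85 m from the base axis. Payload 5.2 kg.
Tool frame: the origin (TCP) lies on the mounting face of the last link; the fingertips stand 173 mm ahead of it and the grasp point (between the pads) lies 155 mm ahead of it; z points along the fingers, y is the line along which they close (so a half turn about z gives the same grasp; the last joint's range is limited). The gripper opens to 85 mm and grips with 20 to 120 N. Pads are 22 mm wide; open, the fingers measure 114 mm over their backs; the gripper's body (76 mm by 85 mm) begins 54 mm behind the grasp point. The pads swing forward as they close: fully open they stand 13 mm farther back than shut.
Start: joints at [-1.394, 0.259, 1.535, -0, 1.348, -0.203], TCP at [0.204, -0.511, 0.405] pointing down, gripper open.
Joint ranges: [-3.14, 3.14], [-0.91, 2.08], [0.19, 2.58], [-1.22, 4.36], [0.22, 2.71], [-3.12, 3.12]. Speed limits (rad/s): [2.57, 2.57, 3.14, 3.14, 3.14, 3.14].

### API

Orientations are given as a unit quaternion [w, x, y, z].
In Python, from station import arm gives the robot as it stands.
- The arm moves only by the tool arm_command, never from a script. Its argument "plan" is one flat list of numbers, 7 for each row, row after row: the shift along the world's x, y, z as a fraction of full scale, then the turn, a rotation vector about the world's x, y, z as a fraction of full scale, then the opening in per cent of the stroke, from 0 (shut) to 100 (fully open). A call has 1 to 10 rows; each row is the pose to reach, as a shift and turn from the pose commanded when the call began; what a row does not reach only later rows make up. Full scale, the value 1, is 0.25 m for a shift and 45 degrees for a turn. A row lasts 1/8 s, in which the tool goes at most 62.5 mm and 10.7 degrees, less where a joint would pass 70% of its speed; a pose out of reach is approached as far as the arm can. A call with a number of a shift or a turn outside -1 to 1 is refused whole. A call with a gripper value outside its range is refused whole. The fingers move at their own pace and stop on an object; "grip_force" is the grip in N (left out, the last holds). Time passes only in rows, so rows that repeat a pose let the fingers close. It gives the time, the measured TCP pose, the force, the opening and the grip force at its end, in the units of the state.
- arm.get_state(): the state, without advancing time (a new reading comes with each control period).
- arm.capture(name): name is "scene" or "top"; returns a dict with "pixels" (400x640x3 uint8, red, green, blue), "z_map" (400x640 float32, m along the optical axis (not along the pixel's ray), 0 where there is no reading), "fx", "fy", "cx", "cy" (pixels), "R" (3x3) and "t" (3): a world point X has camera coordinates R X + t. Camera axes: x right, y down, z forward; pixel columns grow to the right and rows downward; lengths in m; the calibration is good to about 2 mm. A picture is of the moment at which its call begins.
- arm.sign_off(): hands the job in; it is judged then, once.
The state is a dict: "t": time; "joints": joint angles; "joint_velocities": joint speeds; "joint_efforts": joint torques, N m; "eef_pos": TCP position; "orientation": TCP orientation; "wrist_force": force on the tool from outside, world axes, zero at the start; "ft_torque": the same for the moment, N m; "gripper_width": finger opening in m; "finger_force": force on a finger pad.
Only numpy, scipy, OpenCV 4.12 (cv2) and the standard library are available. Lean on these libraries where they do the work, as an engineer would, in place of code of your own. Each camera call takes 0.05 s, during which the arm holds its last target. There are 200 camera calls.

## Working session

There is one attempt and no reset: what is moved stays moved. The work goes in short steps, Python scripts to look and compute and a tool call to move; the robot and the scene stay as the last step left them, time stands still between calls to the robot, and variables do not carry over. Pictures are saved under pics/ and viewed, at most 10 in all, crops included, and the job is handed in when it is done.

Besides the shell and the picture viewer there is one more tool, called as name(argument=value, ...) on one line, values as JSON. arm_command: Moves the arm, as the interface text tells. Its arguments: {"type":"object","properties":{"plan":{"type":"array"},"grip_force":{"type":"number"}},"required":["plan"]}

```bash
mkdir -p pics; ls; cat > h.py <<'E'
import numpy as np, cv2
from station import arm
def cap(n,f):
    c=arm.capture(n); np.savez('pics/'+f+'.npz',**c); cv2.imwrite('pics/'+f+'.png',c['pixels'][:,:,::-1]); return c
def pt(c,u,v):
    z=c['z_map'][v,u]; p=np.array([(u-c['cx'])/c['fx']*z,(v-c['cy'])/c['fy']*z,z]); return c['R'].T@(p-c['t'])
E
python3 - <<'E'
from h import *
for n in('scene','top'): c=cap(n,n+'1'); print(n,c['fx'],c['R'].round(3).tolist(),c['t'])
a=np.hstack
print(arm.get_state())
E
```

```text
pics
scene 517.0841921854543 [[0.853, 0.522, 0.004], [0.342, -0.552, -0.76], [-0.395, 0.65, -0.649]] [-0.39071714 -0.0991056   1.7814033 ]
top 461.13375939051724 [[0.003, -1.0, 0.003], [-0.999, -0.003, -0.053], [0.053, -0.003, -0.999]] [-0.00491789  0.4686009   1.36056173]
{'t': 0.1, 'joints': array([-1.39379730e+00,  2.59272557e-01,  1.53595832e+00, -5.99808155e-06,
        1.34799257e+00, -2.02802415e-01]), 'joint_velocities': array([-0.00039318, -0.00189316, -0.00190272, -0.00052829,  0.00100111,
       -0.00017908]), 'joint_efforts': array([ 2.37629050e-03, -4.46970499e+01, -2.91246396e+01, -3.22508104e-04,
        6.32991723e-03,  3.17881802e-05]), 'eef_pos': array([ 0.20389093, -0.5106111 ,  0.40396243]), 'orientation': array([-8.15366882e-04,  9.82022528e-01,  1.88761989e-01,  7.59558795e-06]), 'wrist_force': array([ 0.00373004, -0.94427229, -0.05577501]), 'ft_torque': array([-0.04768375,  0.05505619, -0.0028291 ]), 'finger_force': 0.0, 'gripper_width': 0.08543624748724986}
```

View pics/scene1.png

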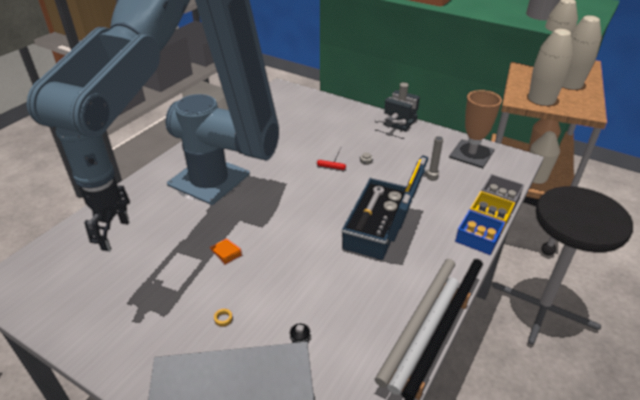

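View pics/top1.png

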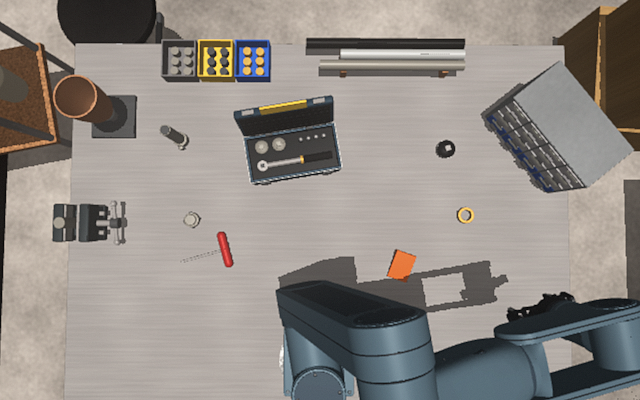

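The top view shows the case near (293,155), with the lid standing at the far side (lip about (283,105)). The pylon is at (175,137), and the driver, adapter, collar, coupling and wedge are well away from the case. Next I enlarge the case.

```bash
python3 - <<'E'
from h import *
c=dict(np.load('pics/top1.npz'))
im=c['pixels'][85:195,225:350,::-1]; cv2.imwrite('pics/crop.png',cv2.resize(im,None,fx=6,fy=5.4,interpolation=cv2.INTER_CUBIC)[:600,:800])
v,u=np.mgrid[0:400,0:640]
z=c['z_map']; P=np.stack([(u-c['cx'])/c['fx']*z,(v-c['cy'])/c['fy']*z,z],-1)-c['t']; P=P@c['R']
np.save('pics/P.npy',P)
sub=P[85:195,225:350]; px=sub.reshape(-1,3)
rgb=c['pixels'][85:195,225:350].reshape(-1,3).astype(int)
yel=(rgb[:,0]>150)&(rgb[:,1]>110)&(rgb[:,2]<90)&(px[:,2]>.15)
y=px[yel]; print('lip',len(y),y.min(0),y.max(0),y.mean(0))
t=px[(px[:,2]>.20)]; print('lidtop',len(t),t.min(0),t.max(0))
r=px[(px[:,2]>.083)&(px[:,2]<.097)]
print('rim',len(r)); rect=cv2.minAreaRect(r[:,:2].astype(np.float32)*1000); print(rect, cv2.boxPoints(rect))
rect=cv2.minAreaRect(y[:,:2].astype(np.float32)*1000); print(rect)
s=P[85:195:1,283]; print(np.c_[np.arange(85,195),s].round(3)[::3].tolist())
# bystander
for n,(a,b) in dict(pylon=(172,132),coup=(445,149)).items(): print(n,P[b,a])
E
```

```text
lip 124 [3.96011522e-01 1.84899083e-04 2.12894210e-01] [0.71483952 0.15021826 1.38344283] [0.69197422 0.09375848 0.25498015]
lidtop 1251 [ 0.39601152 -0.03339146  0.200029  ] [0.72895608 0.22135596 1.38344283]
rim 1123
((601.6123046875, 77.08049011230469), (135.61386108398438, 263.78228759765625), 9.663259506225586) [[512.62854  195.71838 ]
 [556.9064   -64.321175]
 [690.59607  -41.557404]
 [646.31824  218.48215 ]]
((549.20849609375, 76.17887115478516), (320.5769958496094, 119.1971435546875), 5.987725257873535)
[[85.0, 0.822, 0.111, -0.008], [88.0, 0.81, 0.11, -0.0], [91.0, 0.8, 0.11, 0.003], [94.0, 0.792, 0.11, -0.003], [97.0, 0.783, 0.11, -0.001], [100.0, 0.773, 0.11, -0.0], [103.0, 0.699, 0.09, 0.246], [106.0, 0.693, 0.091, 0.238], [109.0, 0.689, 0.092, 0.222], [112.0, 0.685, 0.093, 0.208], [115.0, 0.68, 0.094, 0.197], [118.0, 0.676, 0.095, 0.181], [121.0, 0.673, 0.097, 0.158], [124.0, 0.669, 0.098, 0.138], [127.0, 0.666, 0.1, 0.113], [130.0, 0.664, 0.102, 0.084], [133.0, 0.655, 0.102, 0.083], [136.0, 0.649, 0.103, 0.07], [139.0, 0.64, 0.103, 0.071], [142.0, 0.63, 0.103, 0.079], [145.0, 0.621, 0.102, 0.081], [148.0, 0.614, 0.103, 0.073], [151.0, 0.606, 0.103, 0.071], [154.0, 0.597, 0.103, 0.072], [157.0, 0.589, 0.103, 0.069], [160.0, 0.579, 0.102, 0.08], [163.0, 0.57, 0.102, 0.082], [166.0, 0.563, 0.103, 0.068], [169.0, 0.553, 0.102, 0.076], [172.0, 0.546, 0.103, 0.069], [175.0, 0.535, 0.101, 0.085], [178.0, 0.531, 0.104, 0.044], [181.0, 0.527, 0.108, -0.006], [184.0, 0.517, 0.108, 0.001], [187.0, 0.508, 0.108, -0.001], [190.0, 0.499, 0.108, -0.006], [193.0, 0.49, 0.108, -0.001]]
pylon [0.64661466 0.40105744 0.13571996]
coup [ 0.61907826 -0.37154953  0.03520904]
```

View pics/crop.png

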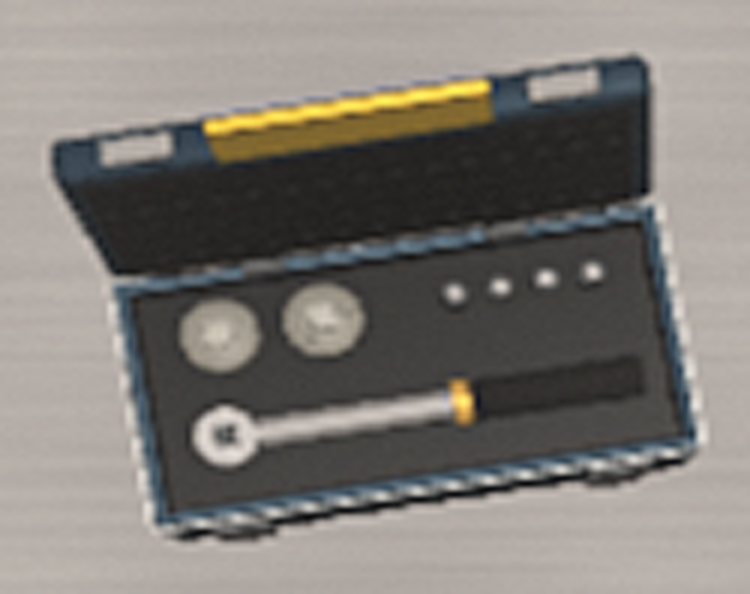

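The case sits at yaw ≈ 9.7° with its hinge middle at about (0.666, 0.088, 0.092). The lip is measured at (0.693, 0.093, 0.246), against (0.694, 0.093, 0.249) expected, so they agree. I'll straddle the lip with the open fingers: the rear finger pushes and the front finger catches. I'm approaching high now.

arm_command(plan=[0.64,0.8,0.32,0,0,0.867,75,0.64,0.8,0.32,0,0,0.867,75,0.64,0.8,0.32,0,0,0.867,75,0.64,0.8,0.32,0,0,0.867,75,0.64,0.8,0.32,0,0,0.867,75,0.64,0.8,0.32,0,0,0.867,75], grip_force=20)

```text
t: 0.85
eef_pos: [0.3643, -0.3102, 0.4848]
orientation: [0.0, 0.862, 0.506, -0.0]
wrist_force: [0.8, 0.4, 0.0]
gripper_width: 0.0641
finger_force: 0.0
```

```bash
cat >> h.py <<'E'
def log():
    s=arm.get_state(); open('pose.txt','a').write(' '.join(map(str,[*s['joints'],*s['eef_pos'],*s['orientation']]))+'\n')
    print(s['t'],s['joints'].round(3),s['eef_pos'].round(4),s['orientation'].round(4),s['gripper_width'],s['wrist_force'].round(2)); return s
E
python3 -c "from h import *;log()"
```

```text
0.85 [-0.939  0.083  1.555 -0.     1.503 -0.43 ] [ 0.3643 -0.3102  0.4848] [ 3.000e-04  8.623e-01  5.065e-01 -2.000e-04] 0.06408215041087595 [0.79 0.4  0.03]
```

arm_command(plan=[0.64,0.8,0,0,0,0.867,70,0.64,0.8,0,0,0,0.867,70,0.64,0.8,0,0,0,0.867,70,0.64,0.8,0,0,0,0.867,70,0.64,0.8,0,0,0,0.867,70,0.64,0.8,0,0,0,0.867,70])

```text
t: 1.6
eef_pos: [0.5239, -0.1121, 0.4835]
orientation: [-0.001, 0.645, 0.764, -0.001]
wrist_force: [-0.5, -0.2, 0.2]
gripper_width: 0.0597
finger_force: 0.0
```

```bash
python3 -c "from h import *;log()"
```

```text
1.6 [-4.190e-01  1.930e-01  1.429e+00 -1.000e-03  1.522e+00 -5.880e-01] [ 0.5239 -0.1121  0.4835] [-0.0009  0.6448  0.7643 -0.0008] 0.059668619292719285 [-0.53 -0.19  0.21]
```

arm_command(plan=[0.64,0.8,0,0,0,0,70,0.64,0.8,0,0,0,0,70,0.64,0.8,0,0,0,0,70,0.64,0.8,0,0,0,0,70,0.64,0.8,0,0,0,0,70,0.64,0.8,0,0,0,0,70])

```text
t: 2.35
eef_pos: [0.6841, 0.0869, 0.4838]
orientation: [-0.0, 0.645, 0.764, -0.001]
wrist_force: [0.0, -0.0, -0.5]
gripper_width: 0.0601
finger_force: 0.0
```

```bash
python3 - <<'E'
from h import *
log(); c=cap('scene','s2'); 
cv2.imwrite('pics/s2c.png',cv2.resize(c['pixels'][60:280,280:500,::-1],None,fx=2.7,fy=2.7,interpolation=cv2.INTER_CUBIC))
E
```

```text
2.35 [-3.500e-02  4.910e-01  1.006e+00 -1.000e-03  1.647e+00 -2.030e-01] [0.6841 0.0869 0.4838] [-3.000e-04  6.451e-01  7.641e-01 -1.000e-03] 0.060071492508055525 [ 0.04 -0.01 -0.47]
```

View pics/s2c.png

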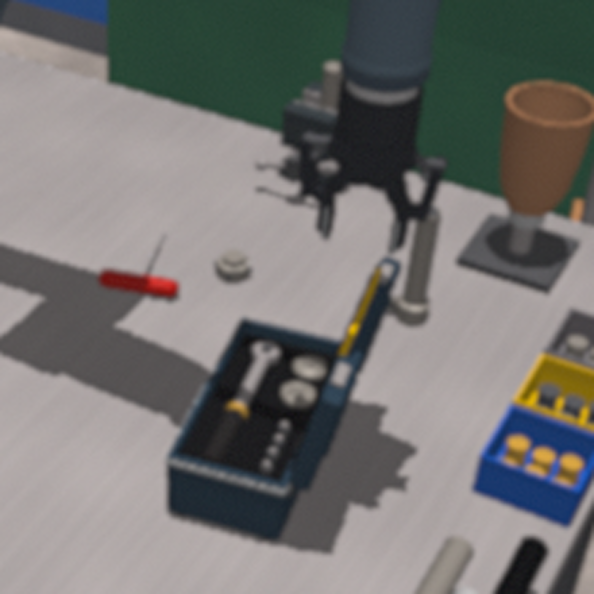

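The crop shows the gripper over the lid at (390,260), with the closing axis across the lid as wanted. Next I'll do a quick tilt test up high, to check that the final lowering pose is reachable.

arm_command(plan=[-1,-0.16,0,0.168,-0.986,0,70,-1,-0.16,0,0.168,-0.986,0,70,-1,-0.16,0,0.168,-0.986,0,70,-1,-0.16,0,0.168,-0.986,0,70,-1,-0.16,0,0.168,-0.986,0,70,-1,-0.16,0,0.168,-0.986,0,70])

```text
t: 3.15
eef_pos: [0.4316, 0.0479, 0.4854]
orientation: [0.249, 0.596, 0.705, 0.292]
wrist_force: [-0.1, 1.0, 1.2]
gripper_width: 0.0598
finger_force: 0.0
```

```bash
cat > fk.py <<'E'
import numpy as np
from scipy.spatial.transform import Rotation as R
from scipy.optimize import least_squares
D=np.loadtxt('pose.txt')
def fk(q,p):
    # p: lat,a1,z0,L1,e,L2,d6 ; pitch about +y
    Y=lambda a:R.from_euler('y',a); Z=lambda a:R.from_euler('z',a)
    r=Z(q[0]); t=r.apply([p[1],p[0],p[2]])
    r=r*Y(q[1]); t=t+r.apply([0,0,p[3]])
    r=r*Y(q[2]); t=t+r.apply([p[4],0,p[5]])
    r=r*Z(q[3])*Y(q[4]); t=t+r.apply([0,0,p[6]])
    return t,r*Z(q[5])
f=lambda p:np.concatenate([fk(d[:6],p)[0]-d[6:9] for d in D])
P0=[.1,0,.2,.4,0,.4,.1]
E
python3 - <<'E'
from h import *
s=log()
from fk import *
s=least_squares(f,P0); print(s.x.round(4),abs(s.fun).max())
for d in D: print((fk(d[:6],s.x)[1].inv()*R.from_quat(d[[10,11,12,9]] if 0 else d[[10,11,12,9]])).as_rotvec().round(3))
E
```

```text
3.15 [-0.281 -0.236  1.969  0.474  0.729 -0.694] [0.4316 0.0479 0.4854] [0.2492 0.5961 0.7052 0.2919] 0.05983494063455471 [-0.11  0.99  1.18]
[ 0.1108 -0.      0.2217  0.5344  0.0602  0.4259  0.1808] 9.083205299020847e-10
[-0.    -0.     1.571]
[-0.    -0.     1.571]
[-0.     0.     1.571]
[-0.     0.     1.571]
```

```bash
cat > plan.py <<'E'
import json,sys
from fk import *
p=least_squares(f,P0).x
H=np.array([.6656,.0879,.092]); ex=np.array([np.cos(.1686),np.sin(.1686),0]); ax=np.array([.168,-.986,0]); ax/=np.linalg.norm(ax)
L=.162; W=.075
R0=R.from_quat([.645,.764,0,0])   # tool down, yaw as commanded (x,y,z,w)
LO=[-3.14,-.91,.19,-1.22,.22,-3.12];HI=[3.14,2.08,2.58,4.36,2.71,3.12]
def tcp(d,z,phi): # tip centre: d forward of hinge, z above bench
    return H*[1,1,0]-ex*(d+L*np.sin(phi))+np.array([0,0,z+L*np.cos(phi)])
def lidtool(th,r,c): # tool parallel to lid at th: tip centre at r, c out of underside plane
    return r*np.cos(th)-c*np.sin(th), .092+r*np.sin(th)+c*np.cos(th), np.pi/2-th
def front(th,s,phi,w=W): # front finger's inner face carries lip edge at lid angle th, tip s beyond
    d=.16*np.cos(th)-s*np.sin(phi); z=.092+.16*np.sin(th)-s*np.cos(phi)
    return d-w/2*np.cos(phi), z+w/2*np.sin(phi), phi
def ik(d,z,phi,q0):
    t=tcp(d,z,phi); r=R.from_rotvec(ax*phi)*R0*R.from_rotvec([0,0,-np.pi/2])
    g=lambda q:np.r_[fk(q,p)[0]-t,(fk(q,p)[1]*R.from_rotvec([0,0,np.pi/2])*r.inv()*R.from_rotvec([0,0,0])).as_rotvec()*.3]
    def g(q):
        a,b=fk(q,p); return np.r_[a-t,((b*R.from_rotvec([0,0,np.pi/2]))*(R.from_rotvec(ax*phi)*R0).inv()).as_rotvec()*.3]
    s=least_squares(g,q0,bounds=(LO,HI)); return s.x,np.abs(s.fun).max()
def rows(cmd,phi,wps):
    for k in wps:
        t=tcp(*k); print(((t-cmd)/.25).round(3).tolist(),(ax*(k[2]-phi)/(np.pi/4)).round(3).tolist(),'->',t.round(4))
E
python3 - <<'E'
from plan import *
q=D[-1,:6]
pts=[('A',(-.03,.323,0)),('B',(-.03,.215,0))]
for th in(1.57,1.4,1.22,1.0,.785): pts.append(('rot%.2f'%th,lidtool(th,.123,-.0135)))
for th,s in((.46,.037),(.3,.025),(.15,.018),(0,.012),(-.05,.012)): pts.append(('low%.2f'%th,front(th,s,np.pi/4)))
d,z,ph=front(-.05,.012,np.pi/4); pts+= [('out',(d+.05,z-.005,ph)),('up',(d+.08,z+.15,ph))]
for n,k in pts:
    q,e=ik(*k,q); print(n,np.round(k,3),tcp(*k).round(3),q.round(2),'%.4f'%e)
E
```

```text
A [-0.03   0.323  0.   ] [0.695 0.093 0.485] [-0.03  0.51  0.97  0.    1.66 -0.19] 0.0000
B [-0.03   0.215  0.   ] [0.695 0.093 0.377] [-0.03  0.55  1.16 -0.    1.43 -0.19] 0.0000
rot1.57 [0.014 0.215 0.001] [0.652 0.086 0.377] [-0.04  0.47  1.29  0.    1.38 -0.21] 0.0000
rot1.40 [0.034 0.211 0.171] [0.605 0.078 0.371] [-0.07  0.34  1.52  0.04  1.12 -0.25] 0.0000
rot1.22 [0.055 0.203 0.351] [0.557 0.069 0.355] [-0.11  0.22  1.74  0.13  0.84 -0.34] 0.0000
rot1.00 [0.078 0.188 0.571] [0.503 0.06  0.325] [-0.17  0.12  2.01  0.38  0.5  -0.62] 0.0000
rot0.79 [0.097 0.169 0.786] [0.457 0.052 0.284] [-0.25  0.1   2.25  1.4   0.29 -1.69] 0.0000
low0.46 [0.091 0.163 0.785] [0.463 0.053 0.278] [-0.24  0.12  2.24  1.46  0.29 -1.75] 0.0000
low0.30 [0.109 0.148 0.785] [0.446 0.05  0.263] [-0.26  0.13  2.3   1.65  0.3  -1.96] 0.0000
low0.15 [0.119 0.13  0.785] [0.435 0.049 0.244] [-0.28  0.16  2.34  1.85  0.32 -2.19] 0.0000
low0.00 [0.125 0.11  0.785] [0.429 0.048 0.225] [-0.29  0.2   2.38  2.05  0.36 -2.41] 0.0000
low-0.05 [0.125 0.102 0.785] [0.43  0.048 0.217] [-0.29  0.23  2.38  2.12  0.37 -2.49] 0.0000
out [0.175 0.097 0.785] [0.38  0.039 0.212] [-0.38  0.18  2.5   2.12  0.45 -2.58] 0.0000
up [0.205 0.252 0.785] [0.351 0.034 0.367] [-0.46 -0.31  2.32  0.81  0.61 -1.18] 0.0000
```

```bash
cat > tr.py <<'E'
from plan import *
A=(-.018,.323,0); B=(-.03,.215,0)
push=[lidtool(th,.123,-.0135) for th in np.linspace(1.57,1.22,10)]
n=50; u=np.linspace(0,1,n); u2=u*(1.25-.25*u)  # slower toward the end
th=.9-.92*u; 
low=[front(t,np.interp(t,[0,.9],[.012,.037]),np.interp(t,[.3,.9],[.62,.351])) for t in th]
E
python3 - <<'E'
from tr import *
q=D[-1,:6]
for k in [A,B]+push[::3]+low[::7]+[low[-1]]: q,e=ik(*k,q); print(np.round(k,3),q.round(2),'%.4f'%e)
d,z,ph=low[-1]
for k in [(d+.01,z,ph),(d+.01+.04*np.sin(ph),z+.04*np.cos(ph),ph),(d+.08,z+.1,ph),(d+.08,z+.2,ph)]: q,e=ik(*k,q); print('out',np.round(k,3),q.round(2),'%.4f'%e)
c=np.array([.434,.0494,.484]); print('call4');rows(c,np.pi/4,[A]); print('call5'); rows(tcp(*A),0,[(-.03,.323,0),B]); print('call6'); rows(tcp(*B),0,push)
E
```

```text
[-0.018  0.323  0.   ] [-0.03  0.49  1.01  0.    1.65 -0.2 ] 0.0000
[-0.03   0.215  0.   ] [-0.03  0.55  1.16 -0.    1.43 -0.19] 0.0000
[0.014 0.215 0.001] [-0.04  0.47  1.29  0.    1.38 -0.21] 0.0000
[0.028 0.213 0.117] [-0.06  0.38  1.45  0.03  1.2  -0.23] 0.0000
[0.042 0.209 0.234] [-0.08  0.29  1.6   0.07  1.02 -0.28] 0.0000
[0.055 0.203 0.351] [-0.11  0.22  1.74  0.13  0.84 -0.34] 0.0000
[0.052 0.195 0.351] [-0.1   0.23  1.75  0.13  0.83 -0.34] 0.0000
[0.067 0.188 0.41 ] [-0.12  0.19  1.85  0.18  0.72 -0.4 ] 0.0000
[0.082 0.178 0.469] [-0.15  0.16  1.94  0.25  0.61 -0.49] 0.0000
[0.094 0.166 0.528] [-0.17  0.13  2.04  0.36  0.5  -0.61] 0.0000
[0.105 0.153 0.587] [-0.2   0.12  2.12  0.55  0.39 -0.82] 0.0000
[0.114 0.137 0.62 ] [-0.22  0.13  2.19  0.77  0.32 -1.06] 0.0000
[0.12  0.119 0.62 ] [-0.22  0.16  2.22  0.92  0.28 -1.22] 0.0000
[0.122 0.101 0.62 ] [-0.22  0.2   2.25  1.12  0.25 -1.43] 0.0000
[0.122 0.101 0.62 ] [-0.22  0.2   2.25  1.12  0.25 -1.43] 0.0000
out [0.132 0.101 0.62 ] [-0.24  0.18  2.27  1.14  0.25 -1.47] 0.0000
out [0.156 0.133 0.62 ] [-0.27  0.07  2.28  0.87  
[... 384 characters left out ...]
0.029, -0.0] [0.0, -0.001, 0.0] -> [0.6521 0.0856 0.377 ]
[-0.216, -0.037, -0.003] [0.008, -0.05, 0.0] -> [0.6412 0.0837 0.3762]
[-0.26, -0.044, -0.008] [0.017, -0.099, 0.0] -> [0.6303 0.0819 0.3751]
[-0.303, -0.052, -0.014] [0.025, -0.147, 0.0] -> [0.6195 0.08   0.3735]
[-0.346, -0.059, -0.022] [0.033, -0.196, 0.0] -> [0.6087 0.0782 0.3714]
[-0.389, -0.066, -0.032] [0.042, -0.245, 0.0] -> [0.598  0.0764 0.369 ]
[-0.431, -0.073, -0.044] [0.05, -0.294, 0.0] -> [0.5875 0.0746 0.3661]
[-0.473, -0.08, -0.057] [0.058, -0.343, 0.0] -> [0.577  0.0728 0.3628]
[-0.514, -0.087, -0.072] [0.067, -0.391, 0.0] -> [0.5667 0.0711 0.3591]
[-0.554, -0.094, -0.088] [0.075, -0.44, 0.0] -> [0.5566 0.0693 0.355 ]
```

arm_command(plan=[0.997,0.166,0.004,-0.168,0.986,0,94,0.997,0.166,0.004,-0.168,0.986,0,94,0.997,0.166,0.004,-0.168,0.986,0,94,0.997,0.166,0.004,-0.168,0.986,0,94,0.997,0.166,0.004,-0.168,0.986,0,94,0.997,0.166,0.004,-0.168,0.986,0,94,0.997,0.166,0.004,-0.168,0.986,0,94])

```text
t: 4.03
eef_pos: [0.6829, 0.0901, 0.4866]
orientation: [0.001, 0.645, 0.765, 0.0]
wrist_force: [-0.2, 0.4, 0.6]
gripper_width: 0.08
finger_force: 0.0
```

arm_command(plan=[0.047,0.008,0,0,0,0,94,0.047,0.008,0,0,0,0,94,0.047,0.008,-0.1,0,0,0,94,0.047,0.008,-0.2,0,0,0,94,0.047,0.008,-0.3,0,0,0,94,0.047,0.008,-0.4,0,0,0,94,0.047,0.008,-0.432,0,0,0,94,0.047,0.008,-0.432,0,0,0,94])

```text
t: 5.03
eef_pos: [0.6944, 0.0925, 0.3787]
orientation: [0.0, 0.644, 0.765, 0.0]
wrist_force: [0.4, 0.1, 0.5]
gripper_width: 0.0804
finger_force: 0.0
```

```bash
sed -i 's/^L=.162; W=.075/L=.161; W=.080/' plan.py; sed -i 's/-.0135/-.016/; s/\[.012,.037\]/[.010,.037]/; s/\[.62,.351\]/[.55,.351]/' tr.py; python3 - <<'E'
from h import *
log(); c=cap('scene','s3'); 
cv2.imwrite('pics/s3c.png',cv2.resize(c['pixels'][60:280,320:500,::-1],None,fx=2.7,fy=2.7,interpolation=cv2.INTER_CUBIC))
from tr import *
q=D[2,:6]
for k in [B]+push[::3]+low[::7]: q,e=ik(*k,q); print(np.round(k,3),q.round(2),'%.4f'%e)
d,z,ph=low[-1]
for k in [(d+.01,z,ph),(d+.01+.04*np.sin(ph),z+.04*np.cos(ph),ph),(d+.08,z+.1,ph),(d+.08,z+.2,ph)]: q,e=ik(*k,q); print('out',np.round(k,3),q.round(2),'%.4f'%e)
print('call6'); rows(np.array([.6952,.0929,.377]),0,push)
E
```

```text
5.025 [-0.026  0.547  1.162 -0.     1.431 -0.197] [0.6944 0.0925 0.3787] [4.000e-04 6.443e-01 7.648e-01 2.000e-04] 0.08035332300736624 [0.39 0.11 0.55]
[-0.03   0.215  0.   ] [-0.03  0.55  1.16 -0.    1.43 -0.19] 0.0000
[0.016 0.215 0.001] [-0.04  0.47  1.3   0.    1.37 -0.21] 0.0000
[0.03  0.212 0.117] [-0.06  0.37  1.46  0.03  1.2  -0.24] 0.0000
[0.044 0.208 0.234] [-0.08  0.29  1.61  0.07  1.02 -0.28] 0.0000
[0.057 0.202 0.351] [-0.11  0.22  1.75  0.13  0.84 -0.34] 0.0000
[0.049 0.196 0.351] [-0.1   0.24  1.74  0.13  0.83 -0.34] 0.0000
[0.065 0.188 0.395] [-0.12  0.2   1.83  0.16  0.74 -0.39] 0.0000
[0.08  0.178 0.438] [-0.14  0.17  1.91  0.21  0.65 -0.45] 0.0000
[0.093 0.166 0.482] [-0.16  0.15  1.99  0.29  0.56 -0.54] 0.0000
[0.104 0.152 0.525] [-0.18  0.14  2.07  0.39  0.46 -0.66] 0.0000
[0.112 0.137 0.55 ] [-0.19  0.15  2.13  0.51  0.39 -0.79] 0.0000
[0.118 0.119 0.55 ] [-0.2   0.17  2.16  0.59  0.34 -0.88] 0.0000
[0.121 0.101 0.55 ] [-0.2   0.21  2.19  0.7   0.3  -0.99] 0.0000
out [0.131 0.101 0.55 ] [-0.21  0.19  2.21  0.72  0.3  -1.03] 0.0000
out [0.152 0.135 0.55 ] [-0.24 
[... 193 characters left out ...]
.031, -0.004] [0.0, -0.001, 0.0] -> [0.6496 0.0852 0.376 ]
[-0.226, -0.038, -0.007] [0.008, -0.05, 0.0] -> [0.6387 0.0833 0.3751]
[-0.269, -0.046, -0.013] [0.017, -0.099, 0.0] -> [0.6279 0.0815 0.3739]
[-0.312, -0.053, -0.019] [0.025, -0.147, 0.0] -> [0.6171 0.0796 0.3722]
[-0.355, -0.06, -0.028] [0.033, -0.196, 0.0] -> [0.6064 0.0778 0.37  ]
[-0.398, -0.068, -0.038] [0.042, -0.245, 0.0] -> [0.5958 0.076  0.3675]
[-0.44, -0.075, -0.05] [0.05, -0.294, 0.0] -> [0.5853 0.0742 0.3645]
[-0.481, -0.082, -0.063] [0.058, -0.343, 0.0] -> [0.5749 0.0725 0.3612]
[-0.522, -0.089, -0.078] [0.067, -0.391, 0.0] -> [0.5647 0.0707 0.3574]
[-0.562, -0.096, -0.095] [0.075, -0.44, 0.0] -> [0.5546 0.069  0.3532]
```

View pics/s3c.png

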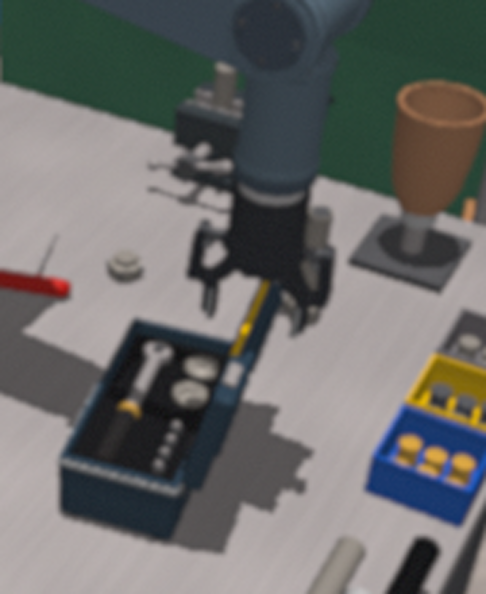

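The fingers straddle the lip with clearance on both sides (rear tip about (297,330), front tip about (208,310)). I start pushing gently.

arm_command(plan=[-0.025,-0.004,0,0,0,0,94,-0.05,-0.008,0,0,0,0,94,-0.07,-0.012,0,0,0,0,94,-0.09,-0.015,0,0,0,0,94,-0.105,-0.018,0,0,0,0,94,-0.12,-0.02,0,0,0,0,94,-0.135,-0.023,-0.001,0,0,0,94,-0.15,-0.026,-0.002,0,0,0,94,-0.166,-0.028,-0.003,0,0,0,94,-0.182,-0.031,-0.004,0,0,0,94])

```text
t: 6.32
eef_pos: [0.649, 0.0849, 0.3762]
orientation: [-0.0, 0.644, 0.765, -0.0]
wrist_force: [0.9, 1.3, 0.6]
gripper_width: 0.0809
finger_force: 0.5
```

```bash
cat >> h.py <<'E'
def lid(tag):
    # lid angle from scene+top depth: points in case frame near lid mid
    c=cap('top',tag); z=c['z_map'].astype(float); v,u=np.mgrid[0:400,0:640]
    P=(np.stack([(u-c['cx'])/c['fx']*z,(v-c['cy'])/c['fy']*z,z],-1)-c['t'])@c['R']
    H=np.array([.6656,.0879,.092]); a=.1686; Q=P-H; d=-(Q[...,0]*np.cos(a)+Q[...,1]*np.sin(a)); y=-Q[...,0]*np.sin(a)+Q[...,1]*np.cos(a)
    m=(z>0)&(abs(y)>.08)&(abs(y)<.12)&(Q[...,2]>.012)&(Q[...,2]<.2)&(abs(d)<.18)
    x=d[m]; h=Q[...,2][m]; i=np.argsort(np.hypot(x,h))[-25:]
    print('far edge r,ang',np.hypot(x,h)[i].mean().round(3),np.median(np.arctan2(h,x)[i]).round(3),'n',m.sum())
    rim=P[(z>0)&(P[...,2]>.083)&(P[...,2]<.088)&(abs(d)<.15)&(abs(y)<.14)]
E
python3 -c "
from h import *
log();lid('t4')"
```

```text
6.325 [-0.04   0.465  1.303 -0.     1.375 -0.211] [0.649  0.0849 0.3762] [-5.000e-04  6.442e-01  7.649e-01 -4.000e-04] 0.08087742810939312 [0.9  1.33 0.56]
far edge r,ang 0.136 1.653 n 400
```

```bash
python3 - <<'E'
from tr import *
rows(tcp(*push[0]),0,[lidtool(t,.123,-.016) for t in np.linspace(1.54,1.28,9)])
print(); rows(tcp(*lidtool(1.28,.123,-.016)),np.pi/2-1.28,[lidtool(t,.123,-.016) for t in np.linspace(1.265,1.21,4)])
E
```

```text
[-0.034, -0.006, -0.002] [0.007, -0.039, 0.0] -> [0.6412 0.0837 0.3754]
[-0.07, -0.012, -0.006] [0.014, -0.079, 0.0] -> [0.6321 0.0822 0.3744]
[-0.106, -0.018, -0.011] [0.02, -0.12, 0.0] -> [0.6231 0.0807 0.3732]
[-0.142, -0.024, -0.017] [0.027, -0.161, 0.0] -> [0.6141 0.0791 0.3716]
[-0.178, -0.03, -0.025] [0.034, -0.202, 0.0] -> [0.6052 0.0776 0.3698]
[-0.213, -0.036, -0.033] [0.041, -0.243, 0.0] -> [0.5963 0.0761 0.3676]
[-0.248, -0.042, -0.043] [0.048, -0.283, 0.0] -> [0.5875 0.0746 0.3652]
[-0.283, -0.048, -0.054] [0.055, -0.324, 0.0] -> [0.5788 0.0731 0.3625]
[-0.318, -0.054, -0.066] [0.062, -0.365, 0.0] -> [0.5702 0.0717 0.3595]

[-0.016, -0.003, -0.006] [0.003, -0.019, 0.0] -> [0.5663 0.071  0.358 ]
[-0.035, -0.006, -0.013] [0.007, -0.042, 0.0] -> [0.5615 0.0702 0.3561]
[-0.054, -0.009, -0.021] [0.011, -0.065, 0.0] -> [0.5567 0.0694 0.3541]
[-0.073, -0.012, -0.03] [0.015, -0.088, 0.0] -> [0.552  0.0686 0.3521]
```

arm_command(plan=[-0.034,-0.006,-0.002,0.007,-0.039,0,94,-0.07,-0.012,-0.006,0.014,-0.079,0,94,-0.106,-0.018,-0.011,0.02,-0.12,0,94,-0.142,-0.024,-0.017,0.027,-0.161,0,94,-0.178,-0.03,-0.025,0.034,-0.202,0,94,-0.213,-0.036,-0.033,0.041,-0.243,0,94,-0.248,-0.042,-0.043,0.048,-0.283,0,94,-0.283,-0.048,-0.054,0.055,-0.324,0,94,-0.305,-0.052,-0.061,0.06,-0.35,0,94,-0.318,-0.054,-0.066,0.062,-0.365,0,94])

```text
t: 7.62
eef_pos: [0.5695, 0.0714, 0.3599]
orientation: [0.093, 0.637, 0.757, 0.111]
wrist_force: [0.0, -0.4, -0.4]
gripper_width: 0.0801
finger_force: 0.0
```

```bash
python3 -c "
from h import *
log();lid('t5')"
```

```text
7.625 [-0.093  0.251  1.679  0.093  0.932 -0.309] [0.5695 0.0714 0.3599] [0.0935 0.6374 0.7568 0.1105] 0.0800739967182672 [ 0.01 -0.44 -0.39]
far edge r,ang 0.136 1.343 n 386
```

arm_command(plan=[-0.016,-0.003,-0.006,0.003,-0.019,0,94,-0.035,-0.006,-0.013,0.007,-0.042,0,94,-0.035,-0.006,-0.013,0.007,-0.042,0,94,-0.035,-0.006,-0.013,0.007,-0.042,0,94])

```text
t: 8.18
eef_pos: [0.5612, 0.0699, 0.357]
orientation: [0.104, 0.636, 0.755, 0.123]
wrist_force: [-0.7, 0.1, -0.2]
gripper_width: 0.0802
finger_force: 0.0
```

```bash
python3 -c "
from h import *
log();lid('t6')"
```

```text
8.175 [-0.101  0.231  1.719  0.11   0.881 -0.328] [0.5612 0.0699 0.357 ] [0.1044 0.6358 0.7548 0.1232] 0.080156658461564 [-0.75  0.08 -0.17]
far edge r,ang 0.136 1.31 n 466
```

arm_command(plan=[0,0,0,0,0,0,94,0,0,0,0,0,0,94,0,0,0,0,0,0,94,0,0,0,0,0,0,94])

```text
t: 8.72
eef_pos: [0.5612, 0.0699, 0.3569]
orientation: [0.104, 0.636, 0.755, 0.123]
wrist_force: [0.0, -0.9, 0.1]
gripper_width: 0.0803
finger_force: 0.0
```

```bash
python3 -c "
from h import *
log();lid('t7')"
```

```text
8.725 [-0.101  0.231  1.719  0.11   0.881 -0.328] [0.5612 0.0699 0.3569] [0.1043 0.6357 0.7549 0.1231] 0.08032870538147675 [ 0.02 -0.91  0.13]
far edge r,ang 0.137 1.217 n 569
```

arm_command(plan=[0,0,0,0,0,0,94,0,0,0,0,0,0,94,0,0,0,0,0,0,94,0,0,0,0,0,0,94,0,0,0,0,0,0,94])

```text
t: 9.4
eef_pos: [0.5612, 0.0699, 0.357]
orientation: [0.104, 0.636, 0.755, 0.123]
wrist_force: [-0.1, 1.1, 0.2]
gripper_width: 0.0804
finger_force: 0.0
```

```bash
python3 - <<'E'
from h import *
log();lid('t8'); c=cap('scene','s8')
cv2.imwrite('pics/s8c.png',cv2.resize(c['pixels'][100:270,330:480,::-1],None,fx=3.4,fy=3.4,interpolation=cv2.INTER_CUBIC))
E
```

```text
9.4 [-0.101  0.231  1.719  0.11   0.881 -0.328] [0.5612 0.0699 0.357 ] [0.1043 0.6357 0.7549 0.1231] 0.08035088512402164 [-0.09  1.07  0.2 ]
far edge r,ang 0.136 1.047 n 737
```

View pics/s8c.png

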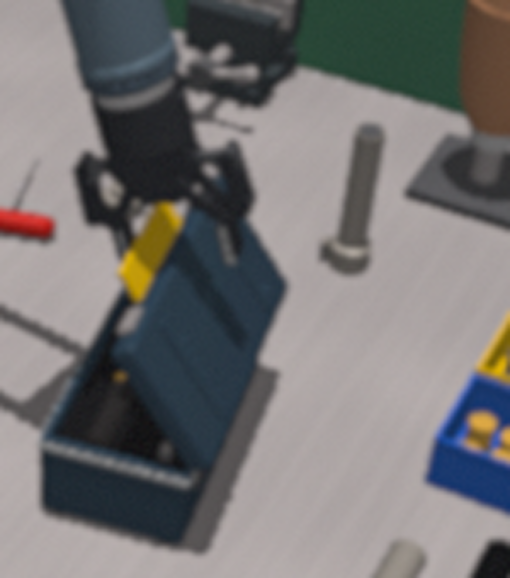

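The lid has swung to about 0.87 rad, and its lip has reached the front finger near (125,255). I check that it is resting there.

arm_command(plan=[0,0,0,0,0,0,94,0,0,0,0,0,0,94,0,0,0,0,0,0,94])

```text
t: 9.88
eef_pos: [0.5611, 0.0699, 0.3568]
orientation: [0.104, 0.636, 0.755, 0.123]
wrist_force: [-0.8, -0.9, -0.5]
gripper_width: 0.0802
finger_force: 0.3
```

```bash
python3 - <<'E'
from h import *
log();lid('t9')
from tr import *
c=tcp(*lidtool(1.24,.123,-.016)); ph=np.pi/2-1.24; print(c)
c=np.array([.5615,.0702,.3561]);
# which theta does front() give at current pose
n=40; th=.86-.92*np.linspace(0,1,n)
th=np.r_[np.linspace(.84,.3,24),np.linspace(.28,.1,14),np.linspace(.09,-.03,14)]
pts=[front(t,np.interp(t,[0,.9],[.010,.037]),np.interp(t,[.3,.9],[.55,ph])) for t in th]
np.save('pts.npy',pts)
cur=c;cp=ph
for i in range(0,len(pts),10):
    print('call from',i,th[i:i+10].round(2)); rows(cur,cp,pts[i:i+10]); cur=tcp(*pts[min(i+9,len(pts)-1)]); cp=pts[min(i+9,len(pts)-1)][2]
E
```

```text
9.875 [-0.101  0.231  1.719  0.11   0.881 -0.328] [0.5611 0.0699 0.3568] [0.1042 0.6358 0.7549 0.123 ] 0.0801984427928524 [-0.82 -0.86 -0.53]
far edge r,ang 0.136 0.99 n 788
[0.55974781 0.06988227 0.35540592]
call from 0 [0.84 0.82 0.79 0.77 0.75 0.72 0.7  0.68 0.65 0.63]
[-0.028, -0.005, -0.052] [0.005, -0.028, 0.0] -> [0.5545 0.069  0.343 ]
[-0.044, -0.008, -0.06] [0.007, -0.038, 0.0] -> [0.5504 0.0683 0.3411]
[-0.061, -0.01, -0.068] [0.008, -0.049, 0.0] -> [0.5464 0.0676 0.3391]
[-0.077, -0.013, -0.077] [0.01, -0.06, 0.0] -> [0.5424 0.0669 0.337 ]
[-0.092, -0.016, -0.085] [0.012, -0.071, 0.0] -> [0.5384 0.0663 0.3348]
[-0.108, -0.018, -0.094] [0.014, -0.081, 0.0] -> [0.5345 0.0656 0.3326]
[-0.123, -0.021, -0.103] [0.016, -0.092, 0.0] -> [0.5307 0.0649 0.3302]
[-0.138, -0.024, -0.113] [0.018, -0.103, 0.0] -> [0.5269 0.0643 0.3279]
[-0.153, -0.026, -0.123] [0.019, -0.114, 0.0] -> [0.5232 0.0637 0.3254]
[-0.168, -0.029, -0.133] [0.021, -0.124, 0.0] -> [0.5196 0.063  0.3229]
call from 10 [0.61 0.58 0.56 0.53 0.51 0.49 0.46 0.44 0.42 0.39]
[-0.014, -0.002, -0.01] [0.002, -0.011, 0.0] -
[... 2387 characters left out ...]
37 0.25  ]
[-0.003, -0.0, -0.015] [0.0, -0.0, 0.0] -> [0.4647 0.0537 0.2488]
[-0.004, -0.001, -0.02] [0.0, -0.0, 0.0] -> [0.4645 0.0537 0.2475]
[-0.005, -0.001, -0.025] [0.0, -0.0, 0.0] -> [0.4643 0.0536 0.2463]
[-0.005, -0.001, -0.03] [0.0, -0.0, 0.0] -> [0.4641 0.0536 0.2451]
[-0.006, -0.001, -0.035] [0.0, -0.0, 0.0] -> [0.4639 0.0536 0.2438]
[-0.007, -0.001, -0.04] [0.0, -0.0, 0.0] -> [0.4638 0.0535 0.2426]
[-0.007, -0.001, -0.045] [0.0, -0.0, 0.0] -> [0.4637 0.0535 0.2413]
[-0.007, -0.001, -0.051] [0.0, -0.0, 0.0] -> [0.4637 0.0535 0.2398]
call from 50 [-0.02 -0.03]
[0.0, 0.0, -0.006] [0.0, -0.0, 0.0] -> [0.4637 0.0535 0.2383]
[0.0, 0.0, -0.012] [0.0, -0.0, 0.0] -> [0.4638 0.0535 0.2368]
```

arm_command(plan=[-0.01,-0.002,-0.018,0.002,-0.01,0,94,-0.02,-0.003,-0.035,0.003,-0.02,0,94,-0.03,-0.005,-0.053,0.005,-0.029,0,94,-0.044,-0.008,-0.06,0.007,-0.038,0,94,-0.061,-0.01,-0.068,0.008,-0.049,0,94,-0.077,-0.013,-0.077,0.01,-0.06,0,94,-0.092,-0.016,-0.085,0.012,-0.071,0,94,-0.108,-0.018,-0.094,0.014,-0.081,0,94,-0.138,-0.024,-0.113,0.018,-0.103,0,94,-0.168,-0.029,-0.133,0.021,-0.124,0,94])

```text
t: 11.18
eef_pos: [0.5186, 0.0626, 0.3233]
orientation: [0.136, 0.63, 0.748, 0.161]
wrist_force: [-0.4, 0.1, 0.5]
gripper_width: 0.0805
finger_force: 0.1
```

```bash
python3 - <<'E'
from h import *
log();lid('t10'); c=cap('scene','s10')
cv2.imwrite('pics/s10c.png',cv2.resize(c['pixels'][100:270,330:480,::-1],None,fx=3.4,fy=3.4,interpolation=cv2.INTER_CUBIC))
E
```

```text
11.175 [-0.138  0.172  1.908  0.202  0.665 -0.443] [0.5186 0.0626 0.3233] [0.1361 0.6297 0.7478 0.1605] 0.08045559900356283 [-0.42  0.14  0.45]
far edge r,ang 0.136 0.727 n 1143
```

View pics/s10c.png

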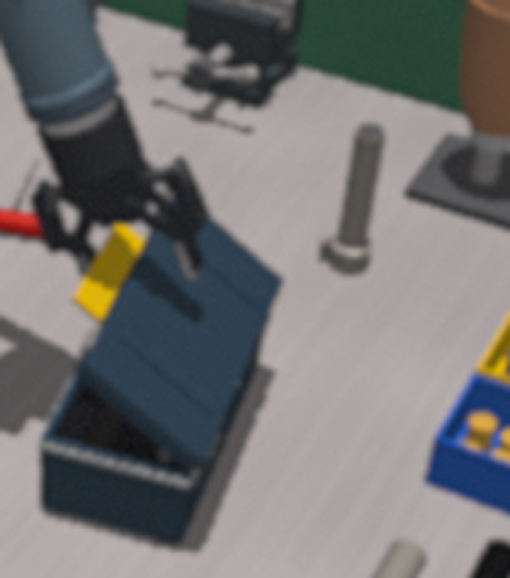

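The lid is now about 0.56 rad, carried by its lip on the front finger (lip edge about (90,300)), and the upper finger stands clear above it. I continue lowering.

arm_command(plan=[-0.014,-0.002,-0.01,0.002,-0.011,0,94,-0.028,-0.005,-0.021,0.004,-0.022,0,94,-0.042,-0.007,-0.032,0.006,-0.032,0,94,-0.056,-0.01,-0.043,0.007,-0.043,0,94,-0.069,-0.012,-0.054,0.009,-0.054,0,94,-0.082,-0.014,-0.066,0.011,-0.065,0,94,-0.095,-0.016,-0.078,0.013,-0.075,0,94,-0.108,-0.018,-0.09,0.015,-0.086,0,94,-0.12,-0.02,-0.102,0.017,-0.097,0,94,-0.132,-0.022,-0.115,0.018,-0.108,0,94])

```text
t: 12.52
eef_pos: [0.486, 0.0571, 0.2948]
orientation: [0.163, 0.623, 0.74, 0.192]
wrist_force: [-0.5, 0.6, -0.9]
gripper_width: 0.0801
finger_force: 0.3
```

```bash
python3 - <<'E'
from h import *
log();lid('t11')
E
```

```text
12.525 [-0.174  0.142  2.054  0.356  0.487 -0.622] [0.486  0.0571 0.2948] [0.1631 0.6234 0.7402 0.1922] 0.08005615262169832 [-0.48  0.58 -0.95]
far edge r,ang 0.136 0.481 n 1289
```

```bash
python3 - <<'E'
from h import *
c=cap('scene','s11')
cv2.imwrite('pics/s11c.png',cv2.resize(c['pixels'][130:230,320:420,::-1],None,fx=6,fy=6,interpolation=cv2.INTER_CUBIC))
E
```

```text
(no output)
```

View pics/s11c.png

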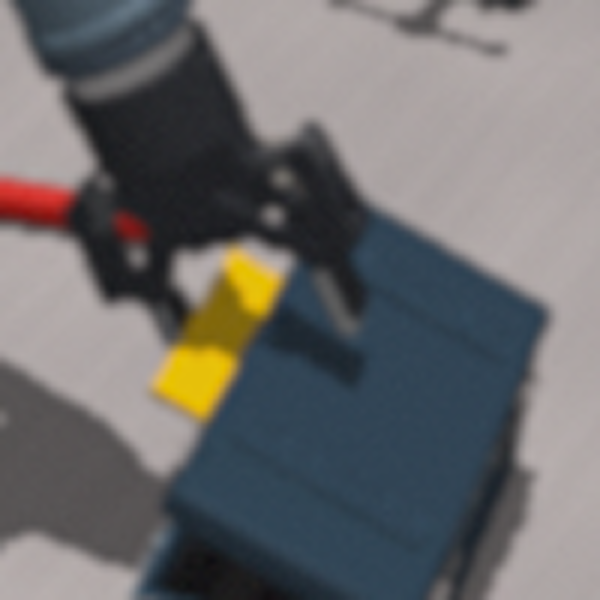

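The lip rests on the front finger at about (175,330), and the upper finger hovers above the slab with its shadow offset. I recompute the last stretch with a bit more finger under the lip.

```bash
python3 - <<'E'
from tr import *
o=np.load('pts.npy'); k0=o[19]; cur=tcp(*k0);cp=k0[2]
th=np.r_[np.linspace(.37,.20,10),np.linspace(.187,.10,10),np.linspace(.094,.04,10)]
pts=[front(t,np.interp(t,[0,.394],[.015,.0209]),np.interp(t,[.2,.394],[.55,cp])) for t in th]
for i in (0,10,20):
    rows(cur,cp,pts[i:i+10]); print(); cur=tcp(*pts[i+9]); cp=pts[i+9][2]
q=D[-1,:6]
for k in pts[::6]+[pts[-1]]: q,e=ik(*k,q); print(q.round(2),e)
E
```

```text
[-0.01, -0.002, -0.01] [0.001, -0.005, 0.0] -> [0.484  0.057  0.2916]
[-0.017, -0.003, -0.021] [0.002, -0.01, 0.0] -> [0.4823 0.0567 0.2889]
[-0.024, -0.004, -0.032] [0.002, -0.014, 0.0] -> [0.4807 0.0564 0.2862]
[-0.03, -0.005, -0.043] [0.003, -0.018, 0.0] -> [0.4792 0.0562 0.2835]
[-0.036, -0.006, -0.054] [0.004, -0.022, 0.0] -> [0.4777 0.0559 0.2807]
[-0.042, -0.007, -0.065] [0.004, -0.026, 0.0] -> [0.4762 0.0557 0.2779]
[-0.047, -0.008, -0.076] [0.005, -0.03, 0.0] -> [0.4748 0.0554 0.2751]
[-0.052, -0.009, -0.088] [0.006, -0.035, 0.0] -> [0.4735 0.0552 0.2723]
[-0.058, -0.01, -0.099] [0.007, -0.039, 0.0] -> [0.4722 0.055  0.2695]
[-0.063, -0.011, -0.11] [0.007, -0.043, 0.0] -> [0.4709 0.0548 0.2666]

[-0.002, -0.0, -0.008] [0.0, -0.0, 0.0] -> [0.4704 0.0547 0.2647]
[-0.003, -0.001, -0.013] [0.0, -0.0, 0.0] -> [0.4701 0.0546 0.2633]
[-0.005, -0.001, -0.019] [0.0, -0.0, 0.0] -> [0.4698 0.0546 0.2619]
[-0.006, -0.001, -0.024] [0.0, -0.0, 0.0] -> [0.4694 0.0545 0.2605]
[-0.007, -0.001, -0.03] [0.0, -0.0, 0.0] -> [0.4691 0.0545 0.2591]
[-0.008, -0.001, -0.036] [0.0, -0.0, 0.0] -> [0.4
[... 621 characters left out ...]
[-0.003, -0.001, -0.021] [0.0, -0.0, 0.0] -> [0.4671 0.0541 0.2468]
[-0.003, -0.001, -0.025] [0.0, -0.0, 0.0] -> [0.467  0.0541 0.2459]
[-0.004, -0.001, -0.028] [0.0, -0.0, 0.0] -> [0.4669 0.0541 0.245 ]
[-0.004, -0.001, -0.032] [0.0, -0.0, 0.0] -> [0.4668 0.0541 0.2441]
[-0.004, -0.001, -0.035] [0.0, -0.0, 0.0] -> [0.4667 0.054  0.2433]

[-0.18  0.14  2.07  0.38  0.47 -0.65] 1.1300377300571537e-12
[-0.19  0.15  2.12  0.48  0.4  -0.75] 1.559863349598345e-14
[-0.19  0.17  2.15  0.56  0.36 -0.84] 5.62991980812555e-09
[-0.2   0.18  2.16  0.6   0.34 -0.89] 6.859757206711947e-11
[-0.2   0.19  2.17  0.63  0.32 -0.92] 4.090727756533852e-12
[-0.2   0.2   2.17  0.66  0.31 -0.95] 4.961864252805981e-13
```

arm_command(plan=[-0.01,-0.002,-0.01,0.001,-0.005,0,94,-0.017,-0.003,-0.021,0.002,-0.01,0,94,-0.024,-0.004,-0.032,0.002,-0.014,0,94,-0.03,-0.005,-0.043,0.003,-0.018,0,94,-0.036,-0.006,-0.054,0.004,-0.022,0,94,-0.042,-0.007,-0.065,0.004,-0.026,0,94,-0.047,-0.008,-0.076,0.005,-0.03,0,94,-0.052,-0.009,-0.088,0.006,-0.035,0,94,-0.058,-0.01,-0.099,0.007,-0.039,0,94,-0.063,-0.011,-0.11,0.007,-0.043,0,94])

```text
t: 13.88
eef_pos: [0.4703, 0.0544, 0.2673]
orientation: [0.174, 0.621, 0.737, 0.205]
wrist_force: [-0.2, -0.2, -0.3]
gripper_width: 0.0804
finger_force: 0.4
```

```bash
python3 - <<'E'
from h import *
log();lid('t12'); c=cap('scene','s12')
cv2.imwrite('pics/s12c.png',cv2.resize(c['pixels'][130:230,320:420,::-1],None,fx=6,fy=6,interpolation=cv2.INTER_CUBIC))
E
```

```text
13.875 [-0.193  0.159  2.136  0.517  0.378 -0.803] [0.4703 0.0544 0.2673] [0.1736 0.6205 0.7368 0.2046] 0.08035724330899788 [-0.17 -0.2  -0.28]
far edge r,ang 0.135 0.289 n 1362
```

View pics/s12c.png

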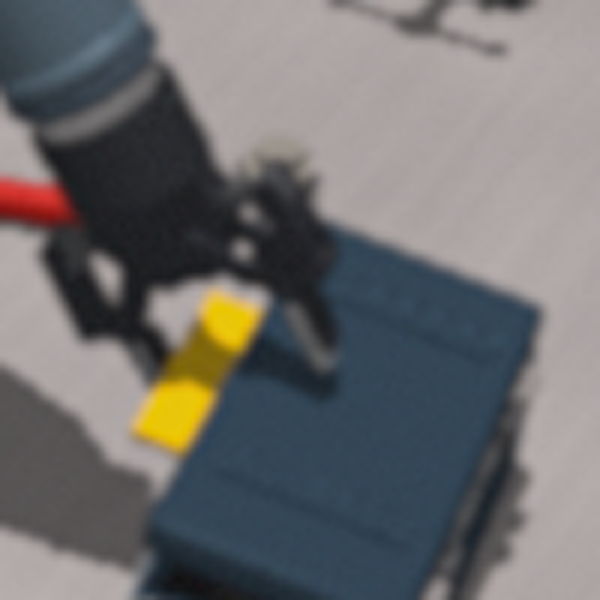

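The lid is at about 0.11 rad. The upper fingertip, about (322,368) in the crop, is close above the slab, so I measure its clearance from depth.

```bash
python3 - <<'E'
from h import *
c=dict(np.load('pics/s12.npz'))
H=np.array([.6656,.0879,.092]); a=.1686
for v in range(182,198):
    o=[]
    for u in range(368,379,2):
        Q=pt(c,u,v)-H; o.append((round(-1000*(Q[0]*np.cos(a)+Q[1]*np.sin(a))),round(1000*(Q[1]*np.cos(a)-Q[0]*np.sin(a))),round(1000*Q[2]+92)))
    print(v,o)
E
```

```text
182 [(94, -13, 182), (90, -9, 180), (84, -10, 182), (81, 4, 173), (89, 58, 132), (83, 57, 135)]
183 [(107, 35, 140), (89, -9, 177), (84, -7, 177), (79, -5, 177), (75, 6, 170), (82, 57, 131)]
184 [(106, 31, 139), (89, -10, 173), (85, -1, 169), (79, -4, 173), (75, 3, 169), (81, 51, 132)]
185 [(105, 30, 136), (89, -8, 168), (83, -7, 170), (78, -6, 170), (74, 3, 165), (79, 48, 131)]
186 [(103, 23, 138), (87, -15, 171), (83, -10, 168), (78, -3, 164), (73, -2, 165), (78, 44, 131)]
187 [(102, 20, 137), (98, 27, 133), (82, -12, 166), (77, -6, 163), (73, 2, 159), (76, 35, 134)]
188 [(101, 15, 137), (96, 20, 135), (82, -9, 161), (76, -9, 162), (73, 1, 156), (75, 32, 133)]
189 [(99, 10, 137), (95, 16, 135), (82, -11, 158), (77, -5, 156), (79, 27, 131), (74, 31, 130)]
190 [(98, 6, 137), (93, 11, 135), (82, -9, 153), (75, -12, 157), (78, 23, 131), (72, 23, 132)]
191 [(98, 6, 134), (92, 8, 134), (86, 9, 135), (82, 16, 131), (77, 18, 131), (71, 19, 132)]
192 [(94, -4, 139), (90, 2, 135), (85, 5, 134), (79, 6, 135), (73, 7, 137), (70, 18, 129)]
193 [(93, -9, 138), (88, -5, 137), (83, 0, 135), (78, 2, 135), (73, 7, 132), (68, 9, 133)]
194 [(92, -10, 136), (87, -8, 136), (82, -4, 134), (77, 1, 133), (72, 3, 132), (68, 12, 126)]
195 [(91, -15, 136), (87, -8, 132), (81, -8, 135), (76, -3, 132), (70, -3, 134), (66, 4, 130)]
196 [(91, -13, 131), (85, -15, 135), (80, -11, 133), (74, -10, 134), (71, 1, 127), (63, -5, 133)]
197 [(88, -25, 138), (85, -13, 129), (79, -11, 129), (73, -13, 133), (68, -7, 130), (63, -7, 131)]
```

The upper tip is at (d 80, z 153 mm), as my model predicts (79, 150), and the slab there is at about 134, so the true lid angle is ≈0.2, as planned. I plan the final stretch with the fingers fully open.

```bash
python3 - <<'E'
from tr import *
cur=tcp(*front(.2,np.interp(.2,[0,.394],[.015,.0209]),.55,.08)); cp=.55; print(cur)
th=np.r_[np.linspace(.19,.06,10),np.linspace(.052,-.02,10)]
pts=[front(t,np.interp(t,[0,.2],[.009,.018]),.55,np.interp(t,[.15,.2],[.085,.08])) for t in th]
for i in (0,10):
    rows(cur,cp,pts[i:i+10]); print(); cur=tcp(*pts[i+9])
d,z,ph=pts[-1]
rows(cur,cp,[(d+.012,z,ph),(d+.012+.04*np.sin(ph),z+.04*np.cos(ph),ph),(d+.08,z+.1,ph),(d+.08,z+.2,ph)])
q=D[-1,:6]
for k in pts[::6]+[pts[-1]]: q,e=ik(*k,q); print(q.round(2),e)
E
```

```text
[0.47094321 0.05476632 0.26660992]
[-0.0, -0.0, -0.004] [0.0, -0.0, 0.0] -> [0.4708 0.0547 0.2657]
[-0.001, -0.0, -0.009] [0.0, -0.0, 0.0] -> [0.4707 0.0547 0.2643]
[-0.001, -0.0, -0.014] [0.0, -0.0, 0.0] -> [0.4706 0.0547 0.263 ]
[-0.002, -0.0, -0.02] [0.0, -0.0, 0.0] -> [0.4704 0.0547 0.2616]
[-0.005, -0.001, -0.027] [0.0, -0.0, 0.0] -> [0.4697 0.0546 0.2598]
[-0.007, -0.001, -0.034] [0.0, -0.0, 0.0] -> [0.4691 0.0545 0.2581]
[-0.01, -0.002, -0.041] [0.0, -0.0, 0.0] -> [0.4685 0.0544 0.2563]
[-0.012, -0.002, -0.048] [0.0, -0.0, 0.0] -> [0.4679 0.0543 0.2546]
[-0.014, -0.002, -0.055] [0.0, -0.0, 0.0] -> [0.4674 0.0542 0.2528]
[-0.016, -0.003, -0.062] [0.0, -0.0, 0.0] -> [0.4669 0.0541 0.2511]

[-0.001, -0.0, -0.004] [0.0, -0.0, 0.0] -> [0.4667 0.054  0.2501]
[-0.002, -0.0, -0.008] [0.0, -0.0, 0.0] -> [0.4664 0.054  0.2491]
[-0.003, -0.001, -0.012] [0.0, -0.0, 0.0] -> [0.4662 0.054  0.2482]
[-0.004, -0.001, -0.016] [0.0, -0.0, 0.0] -> [0.466  0.0539 0.2472]
[-0.005, -0.001, -0.019] [0.0, -0.0, 0.0] -> [0.4658 0.0539 0.2462]
[-0.006, -0.001, -0.023] [0.0, -0.0, 0.0] -> [0.4656 0.0538 0.2453]
[-0.006, -0.001, -0.027] [0.0, -0.0, 0.0] -> [0.4654 0.0538 0.2443]
[-0.007, -0.001, -0.032] [0.0, -0.0, 0.0] -> [0.4653 0.0538 0.2432]
[-0.007, -0.001, -0.037] [0.0, -0.0, 0.0] -> [0.4653 0.0538 0.2419]
[-0.007, -0.001, -0.042] [0.0, -0.0, 0.0] -> [0.4653 0.0538 0.2406]

[-0.047, -0.008, 0.0] [0.0, -0.0, 0.0] -> [0.4535 0.0518 0.2406]
[-0.13, -0.022, 0.136] [0.0, -0.0, 0.0] -> [0.4329 0.0483 0.2747]
[-0.315, -0.054, 0.4] [0.0, -0.0, 0.0] -> [0.3864 0.0404 0.3406]
[-0.315, -0.054, 0.8] [0.0, -0.0, 0.0] -> [0.3864 0.0404 0.4406]
[-0.19  0.16  2.14  0.54  0.37 -0.82] 6.28280760750499e-13
[-0.2   0.18  2.16  0.59  0.34 -0.87] 1.631489388032037e-10
[-0.2   0.19  2.17  0.63  0.32 -0.92] 1.1291198531715452e-10
[-0.2   0.2   2.18  0.67  0.31 -0.97] 1.058608756210333e-11
[-0.2   0.2   2.18  0.68  0.3  -0.97] 1.3305255230910973e-09
```

arm_command(plan=[0,0,-0.004,0,0,0,95,-0.001,0,-0.009,0,0,0,96,-0.001,0,-0.014,0,0,0,98,-0.002,0,-0.02,0,0,0,100,-0.005,-0.001,-0.027,0,0,0,100,-0.007,-0.001,-0.034,0,0,0,100,-0.01,-0.002,-0.041,0,0,0,100,-0.012,-0.002,-0.048,0,0,0,100,-0.014,-0.002,-0.055,0,0,0,100,-0.016,-0.003,-0.062,0,0,0,100])

```text
t: 15.22
eef_pos: [0.4664, 0.0537, 0.2518]
orientation: [0.174, 0.621, 0.737, 0.205]
wrist_force: [-0.4, 0.1, -1.7]
gripper_width: 0.0856
finger_force: 0.5
```

```bash
cat > slab.py <<'E'
from h import *
import sys
log(); c=cap('scene',sys.argv[1]); H=np.array([.6656,.0879,.092]); a=.1686
z=c['z_map'].astype(float); v,u=np.mgrid[0:400,0:640]
Q=(np.stack([(u-c['cx'])/c['fx']*z,(v-c['cy'])/c['fy']*z,z],-1)-c['t'])@c['R']-H
d=-(Q[...,0]*np.cos(a)+Q[...,1]*np.sin(a)); y=Q[...,1]*np.cos(a)-Q[...,0]*np.sin(a); h=Q[...,2]
m=(z>0)&(d>.02)&(d<.12)&(y<-.05)&(y>-.12)&(h>.01)&(h<.15)
k=np.polyfit(d[m],h[m],1); print('slab theta',np.arctan(k[0]).round(3),'z0',k[1].round(4),m.sum())
E
python3 slab.py s13
```

```text
15.225 [-0.197  0.182  2.162  0.59   0.338 -0.883] [0.4664 0.0537 0.2518] [0.1736 0.6205 0.7369 0.2045] 0.08555610878547303 [-0.43  0.11 -1.72]
slab theta 0.048 z0 0.0261 599
```

arm_command(plan=[-0.001,0,-0.004,0,0,0,100,-0.002,0,-0.008,0,0,0,100,-0.003,-0.001,-0.012,0,0,0,100,-0.004,-0.001,-0.016,0,0,0,100,-0.005,-0.001,-0.019,0,0,0,100,-0.006,-0.001,-0.023,0,0,0,100,-0.006,-0.001,-0.027,0,0,0,100,-0.007,-0.001,-0.032,0,0,0,100,-0.007,-0.001,-0.037,0,0,0,100,-0.007,-0.001,-0.042,0,0,0,100])

```text
t: 16.52
eef_pos: [0.4647, 0.0534, 0.2415]
orientation: [0.174, 0.62, 0.737, 0.205]
wrist_force: [1.1, 0.4, 0.0]
gripper_width: 0.0851
finger_force: 0.0
```

```bash
python3 slab.py s14
```

```text
16.525 [-0.199  0.201  2.177  0.65   0.311 -0.947] [0.4647 0.0534 0.2415] [0.1737 0.6205 0.7369 0.2046] 0.08512165174913494 [1.1  0.41 0.02]
slab theta -0.006 z0 0.0263 579
```

Shut, and the finger is unloaded. I retreat outward first, then back along the tool axis, then up.

arm_command(plan=[-0.012,-0.002,0,0,0,0,100,-0.024,-0.004,0,0,0,0,100,-0.047,-0.008,0,0,0,0,100,-0.075,-0.013,0.045,0,0,0,100,-0.1,-0.017,0.09,0,0,0,100,-0.13,-0.022,0.136,0,0,0,100,-0.2,-0.034,0.23,0,0,0,100,-0.26,-0.044,0.32,0,0,0,100,-0.315,-0.054,0.42,0,0,0,100,-0.315,-0.054,0.55,0,0,0,100])

```text
t: 17.82
eef_pos: [0.3842, 0.0401, 0.379]
orientation: [0.173, 0.621, 0.737, 0.204]
wrist_force: [0.5, -0.2, 0.3]
gripper_width: 0.0851
finger_force: 0.0
```

arm_command(plan=[0,0,0.2,0,0,0,100,0,0,0.35,0,0,0,100,0,0,0.35,0,0,0,100,0,0,0.35,0,0,0,100,0,0,0.35,0,0,0,100])

```text
t: 18.45
eef_pos: [0.3854, 0.04, 0.4648]
orientation: [0.172, 0.621, 0.737, 0.204]
wrist_force: [-0.4, -0.1, 0.1]
gripper_width: 0.0849
finger_force: 0.0
```

```bash
python3 slab.py s15
```

```text
18.45 [-0.303 -0.266  1.973  0.289  0.964 -0.582] [0.3854 0.04   0.4648] [0.1722 0.6209 0.7371 0.2039] 0.08492124266134461 [-0.35 -0.09  0.05]
slab theta -0.004 z0 0.0261 584
```

View pics/s15.png

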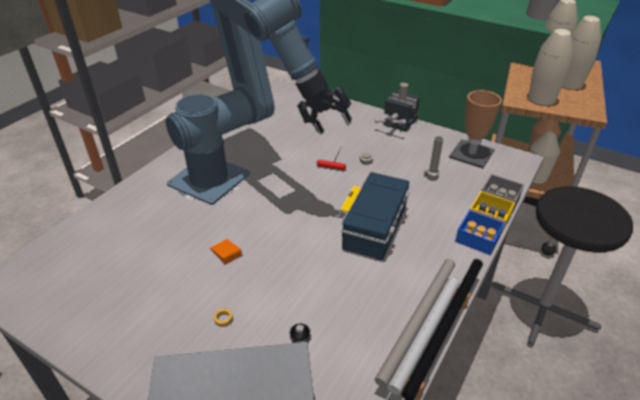

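The case at (377,215) is shut and in place, nothing else has moved, and the gripper is clear at (325,105).

```bash
python3 -c "from station import arm;print(arm.sign_off())"
```

```text
the job is handed in; nothing more can be done
None
```

The lid was pushed past upright, caught on the front finger at about 0.8–0.9 rad and lowered gently until fully shut, with the arm then clear of everything; the job was handed in at about 18.5 s.

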